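Transfer the slab-glass row in reverse order

ROBOT

A 7-joint arm with a two-finger parallel gripper is mounted at the origin on the work surface. World frame = base frame: x ahead of the robot, y to its left, z up, the work surface at z = 0. Lengths are in m, angles in rad, forces in N, time in s.
With the tool pointing down it reaches from about 0.4 to 0.85 m from the base axis. Payload 10.4 kg.
Tool frame: the origin (TCP) lies midway between the tips of the shut fingers; the grasp point (between the pads) lies 19 mm behind it (robot.pinch_z is the distance from the TCP to the grasp point, in m); z points along the fingers, y is the direction in which the jaws open and shut (so a half turn about z gives the same grasp; the last joint's range is limited). The gripper opens to 87 mm and grips with 3 to 60 N. Pads are 19 mm wide; open, the fingers measure 117 mm over their backs; the gripper's body (75 mm by 190 mm) begins 51 mm behind the grasp point.
Start: joints at [-0.023, 0.332, -0.065, 1.46, 0.022, 1.35, -0.088], TCP at [0.625, 0, 0.223] pointing down, gripper open.
Joint ranges: [-2.6, 2.6], [-0.5, 2.12], [-1.47, 1.34], [0.16, 2.42], [-1.27, 4.41], [0.06, 2.06], [-2.6, 2.6]. Speed limits (rad/s): [2.22, 2.22, 2.79, 2.79, 3.14, 3.14, 3.14].

INTERFACE

Orientations are given as a unit quaternion [w, x, y, z].
In Python, from workcell import robot gives the robot as it stands. Calls block until the motion is done:
- robot.move_to(position, orientation): joint-space move of the TCP to a pose.
- robot.move_straight(position, orientation=None, v=0.15): straight line of the TCP; orientation=None keeps the orientation; v is the mean speed in m/s.
- robot.set_joints(angles): joint-space move.
- robot.set_gripper(opening): finger opening in m; the grip force is fixed at half the most; returns when the fingers have stopped.
- robot.hold(seconds).
- robot.ik(position, orientation): joint angles nearest the present ones, or None.
- robot.capture(name): name is "scene" or "side" or "wrist"; returns a dict with "img" (400x640x3 uint8, red, green, blue), "range_z" (400x640 float32, m along the optical axis (not along the pixel's ray), 0 where there is no reading), "mtx" (3x3 intrinsics, pixels), "position" and "rotation" of the camera in the world; the wrist camera has in their place "T_tool_cam" (4x4, takes a point from camera to tool coordinates, whose origin is the TCP and whose axes are the flange's). Camera axes: x right, y up, looking along -z (the intrinsics and any distortion apply to the point x, -y, -z); pixel columns grow to the right and rows downward; lengths in m; the calibration is good to about 2 mm. A picture is of the moment at which its call begins: read the wrist's pose just before it.
A pose or a line that the arm cannot do raises robot.IKError and nothing moves.
- robot.hand_in(): hands the job in, once; it reports no verdict.
Readings, each from a call of its own:
- robot.get_time_s(): time.
- robot.get_joints(): joint angles.
- robot.get_dq(): joint speeds.
- robot.get_tau(): joint torques, N m.
- robot.get_ee_pos(): TCP position.
- robot.get_tcp_rot(): TCP orientation.
- robot.get_force(): force on the tool from outside, world axes, zero at the start.
- robot.get_ft_torque(): the same for the moment, N m.
- robot.get_width(): finger opening in m.
Only numpy, scipy, OpenCV 4.12 (cv2) and the standard library are available. Lean on these libraries where they do the work, as an engineer would, in place of code of your own. Each camera call takes 0.05 s, during which the arm holds its last target.

TASK

The window panel is being turned over, so its row of four slab-glass pieces must be mirrored: move all four from the full rack to the empty rack in reverse order, so that the piece at the left end of the full rack ends at the right end of the other, its neighbour next to it, and so on. Each must lie flat, same face up, centred and square in its own pocket. Set the glass down gently; do not let a piece fall into place.

Things in the scene. Friction and masses are not known exactly. Their poses are not given: they have to be found in the camera images.
- full_rack: Fixed beech rack holding the four pieces at the start, one per pocket in any order, each on its black rubber pad; the nearer or the farther rack. Same make and sizes as empty_rack (see there). Origin at table height under its middle, z up, row along y; y points to the robot's left within 11 degrees. Fingers may pass down beside its deck.
- empty_rack: Fixed empty rack; origin and axes as full_rack. mm: deck 30 wide (x), 300 long (y), top 35 above the table. Dividers 6 thick, 12 above the deck, at y = -144, -72, 0, 72, 144: pocket centres at x = 0, y = -108, -36, 36, 108, 66 clear along y. Feet 80 wide (x), 12 high, only at y = -144 and 144. No pads: a piece set down here has its centre 47 above the table.
- oblong_center (a point): Middle of the length, width and height of a loose flat olive-glass piece, a plain rectangle seen from above. 50 mm long (y), 44 wide (x), 24 thick, z up, 0.12 kg. Flat sides face +x and -x, overhanging the deck: pinch them along x. At the start: centre 49 mm above the table, y along the rack's y within 5 degrees.
- arch_center (a point): Middle of the length, width and height of a loose flat olive-glass piece, from above a 44 x 28 mm rectangle with a half circle of radius 22 on its +y end. 50 mm long (y), 44 wide (x), 24 thick, z up, 0.12 kg. Flat sides face +x and -x, overhanging the deck: pinch them along x. At the start: centre 49 mm above the table, y along the rack's y within 5 degrees.
- point_center (a point): Middle of the length, width and height of a loose flat olive-glass piece, from above a 44 x 28 mm rectangle with a 90 degree gable point on its +y end. 50 mm long (y), 44 wide (x), 24 thick, z up, 0.12 kg. Flat sides face +x and -x, overhanging the deck: pinch them along x. At the start: centre 49 mm above the table, y along the rack's y within 5 degrees.
- hexagon_center (a point): Middle of the length, width and height of a loose flat olive-glass piece, from above a regular hexagon, corners at +y and -y. 50.8 mm long (y), 44 wide (x), 24 thick, z up, 0.12 kg. Flat sides face +x and -x, overhanging the deck: pinch them along x. At the start: centre 49 mm above the table, y along the rack's y within 5 degrees.
- pad_oblong: Fixed black rubber pad, 29 x 62 mm (x, y), 2 mm thick, in the full rack's pocket under the piece 'oblong' at the start; it stays there and so shows which pocket that piece came from. Origin at the middle of its underside.
- pad_arch: Fixed black rubber pad, 29 x 62 mm (x, y), 2 mm thick, in the full rack's pocket under the piece 'arch' at the start; it stays there and so shows which pocket that piece came from. Origin at the middle of its underside.
- pad_point: Fixed black rubber pad, 29 x 62 mm (x, y), 2 mm thick, in the full rack's pocket under the piece 'point' at the start; it stays there and so shows which pocket that piece came from. Origin at the middle of its underside.
- pad_hexagon: Fixed black rubber pad, 29 x 62 mm (x, y), 2 mm thick, in the full rack's pocket under the piece 'hexagon' at the start; it stays there and so shows which pocket that piece came from. Origin at the middle of its underside.
Not all that is in view belongs to the job. Leave any black or turquoise look-alike of the part that bears oblong_center alone.

How it is judged:
By the outcome, as a careful person would: the job done as asked, in the order asked, and still so for the second after the job is handed in, with the robot touching nothing.
It also fails if it takes over 102 s, if anything falls off the work surface, if the arm or the gripper's body presses on something with over 40 N, if the wrist force passes 120 N, or if a joint passes its speed limit or range.

## Working session

There is one attempt and no reset: what is moved stays moved. The work goes in short steps, each a Python script; the robot and the scene stay as the last script left them, time stands still between calls to the robot, and variables do not carry over. Pictures are saved under pics/ and viewed, and the job is handed in when it is done.

```bash
ls; mkdir -p pics; python3 - <<'E'
from workcell import robot
import cv2,numpy as np
for n in ["scene","side","wrist"]:
    c=robot.capture(n); cv2.imwrite(f"pics/{n}0.png",c["img"][:,:,::-1]); np.savez(f"{n}0.npz",**c)
    print(n,c["mtx"],[ (k,c[k]) for k in c if k not in("img","range_z","mtx")])
print(robot.get_time_s(),robot.get_ee_pos(),robot.get_tcp_rot(),robot.pinch_z)
E
```

```text
pics
scene [[469.99923419   0.         321.34084698]
 [  0.         469.99923419 195.22925184]
 [  0.           0.           1.        ]] [('position', array([ 1.02781896, -0.38797625,  0.60060341])), ('rotation', array([0.80010536, 0.37525761, 0.19828796, 0.4239045 ]))]
side [[398.96211552   0.         314.50659098]
 [  0.         398.96211552 197.11273975]
 [  0.           0.           1.        ]] [('position', array([0.22936895, 0.30484174, 0.58917039])), ('rotation', array([-0.32497188, -0.11591925,  0.31741365,  0.8832919 ]))]
wrist [[290.16055997   0.         316.62141317]
 [  0.         290.16055997 202.00394976]
 [  0.           0.           1.        ]] [('T_tool_cam', array([[-7.09431649e-05,  9.65658649e-01,  2.59814102e-01,
         7.08985653e-02],
       [ 9.99999928e-01, -2.82661138e-05,  3.78111027e-04,
        -3.04966800e-04],
       [ 3.72470119e-04,  2.59814110e-01, -9.65658578e-01,
        -1.63071240e-01],
       [ 0.00000000e+00,  0.00000000e+00,  0.00000000e+00,
         1.00000000e+00]]))]
0.15 [6.24722992e-01 1.86443595e-05 2.21952641e-01] [-3.49983674e-04  7.07080626e-01  7.07132740e-01 -3.91665205e-04] 0.0187
```

View pics/scene0.png

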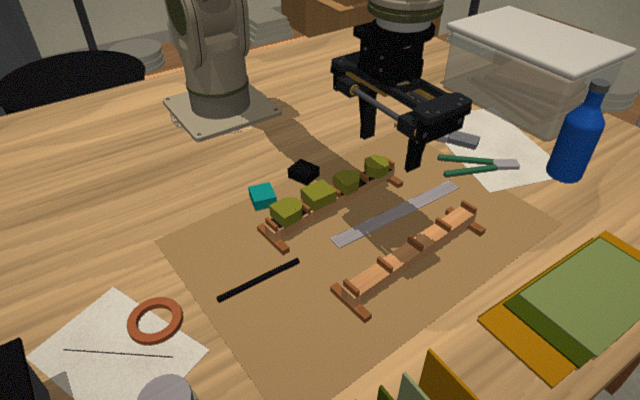

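View pics/side0.png

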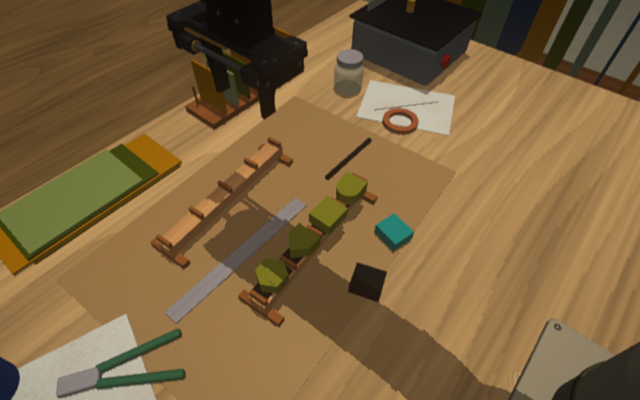

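View pics/wrist0.png

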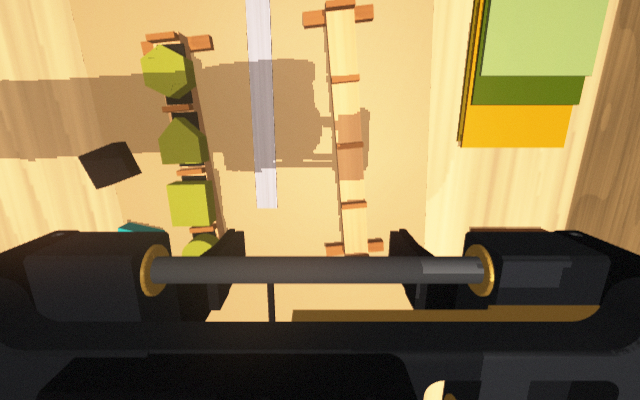

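```bash
cat > h.py <<'E'
import numpy as np,cv2
from scipy.spatial.transform import Rotation as R
def q2R(q): return R.from_quat([q[1],q[2],q[3],q[0]]).as_matrix()
def cloud(c,T=None):
    """c capture; T=(Rwc,pwc)"""
    z=c["range_z"];v,u=np.nonzero(z>0);d=z[v,u];m=c["mtx"]
    P=np.c_[(u-m[0,2])/m[0,0]*d,-(v-m[1,2])/m[1,1]*d,-d]
    if "T_tool_cam" in c: P=P@c["T_tool_cam"][:3,:3].T+c["T_tool_cam"][:3,3]; Rr,p=T
    else: Rr,p=q2R(c["rotation"]),c["position"]
    return P@Rr.T+p, c["img"][v,u]
def ortho(P,C,x0,x1,y0,y1,res=0.001,zmin=-.02,zmax=.12):
    # columns = x, rows down = -y
    k=(P[:,0]>x0)&(P[:,0]<x1)&(P[:,1]>y0)&(P[:,1]<y1)&(P[:,2]>zmin)&(P[:,2]<zmax)
    P,C=P[k],C[k];o=np.argsort(P[:,2]);P,C=P[o],C[o]
    W,H=int((x1-x0)/res),int((y1-y0)/res)
    a=np.clip(((P[:,0]-x0)/res).astype(int),0,W-1);b=np.clip(((y1-P[:,1])/res).astype(int),0,H-1)
    im=np.zeros((H,W,3),np.uint8);zz=np.full((H,W),np.nan);im[b,a]=C;zz[b,a]=P[:,2]
    return im,zz
E
python3 - <<'E'
from h import *
T=(q2R([-3.5e-4,.7070806,.7071327,-3.9e-4]),np.array([.624723,0,.221953]))
ims=[]
for n in ["scene","side","wrist"]:
    c=dict(np.load(n+"0.npz")); P,C=cloud(c,T)
    im,zz=ortho(P,C,.4,.8,-.25,.25,.0015)
    g=cv2.applyColorMap((np.nan_to_num(np.clip(zz,0,.08))/.08*255).astype(np.uint8),cv2.COLORMAP_JET)
    ims.append(np.vstack([im[:,:,::-1],g]))
    print(n,np.median(zz[np.isfinite(zz)&(zz<.015)]))
cv2.imwrite("pics/o1.png",cv2.resize(np.hstack(ims),(720,600)))
E
```

```text
scene 0.0011027378204895855
side 0.0001051292357061584
wrist 0.0020204264693101937
```

View pics/o1.png

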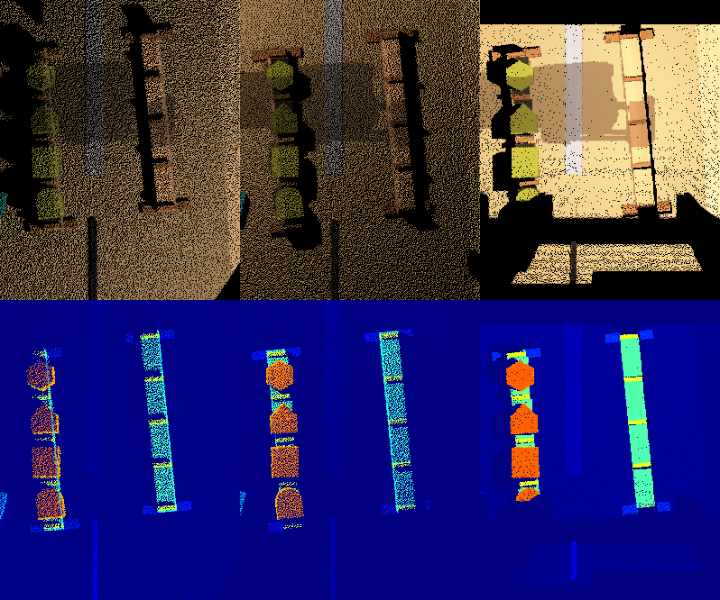

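```bash
python3 - <<'E'
from workcell import robot
from h import *
q=robot.get_tcp_rot()
print(robot.ik([.55,-.09,.33],[0,.70710678,.70710678,0]))
robot.move_to([.55,-.09,.33],[0,.70710678,.70710678,0])
robot.hold(0.3)
T=(q2R(robot.get_tcp_rot()),np.array(robot.get_ee_pos()))
c=robot.capture("wrist");np.savez("w1.npz",R=T[0],p=T[1],**c)
print(T[1],robot.get_time_s(),robot.get_force())
P,C=cloud(c,T);im,zz=ortho(P,C,.35,.75,-.25,.25,.001)
g=cv2.applyColorMap((np.nan_to_num(np.clip(zz,0,.08))/.08*255).astype(np.uint8),cv2.COLORMAP_JET)
cv2.imwrite("pics/o2.png",np.hstack([im[:,:,::-1],g])); cv2.imwrite("pics/w1.png",c["img"][:,:,::-1])
print(np.nanmedian(zz[zz<.015]))
E
```

```text
[ 0.09700906  0.14802143 -0.01917232  1.4635201   0.00282974  1.53007809
  0.07793115]
[ 0.55016392 -0.08913467  0.3288109 ] 1.1833 [-0.89235473  0.27998705  0.3630136 ]
0.001814458705731159
```

View pics/o2.png

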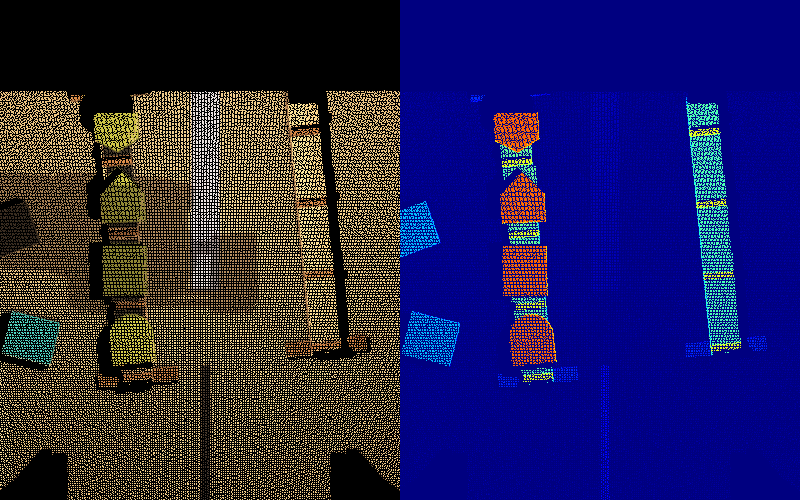

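View pics/w1.png

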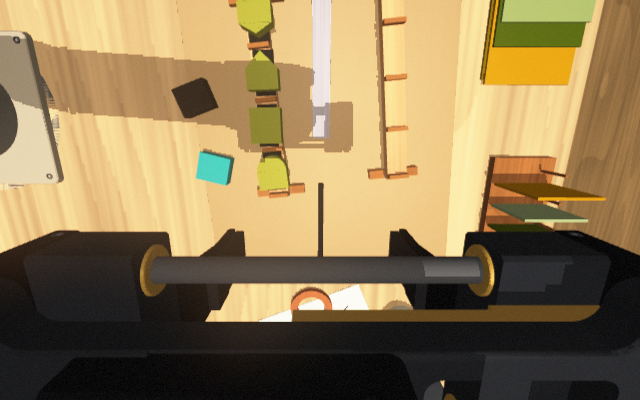

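```bash
cat > fit.py <<'E'
from h import *
from scipy.optimize import minimize
from scipy.spatial import cKDTree
def poly(n):
    if n=="oblong": return np.array([[-22,-25],[22,-25],[22,25],[-22,25]])*1e-3
    if n=="hexagon": a=np.radians(np.arange(6)*60+90); return np.c_[np.cos(a),np.sin(a)]*.0254
    if n=="point": return np.array([[-22,-25],[22,-25],[22,3],[0,25],[-22,3]])*1e-3
    a=np.radians(np.arange(0,181,5)); return np.r_[[[-22,-25],[22,-25]],np.c_[np.cos(a)*22,3+np.sin(a)*22]]*1e-3
def sd(pl,q):
    pl=(pl*1e5).astype(np.float32).reshape(-1,1,2)
    return np.array([cv2.pointPolygonTest(pl,(float(a*1e5),float(b*1e5)),True)*1e-5 for a,b in q])
def fitpiece(P,n,zlo,zhi,guess,rad=.036,yaw0=0.):
    """Maximise overlap: raster the top points; fit template by soft IoU"""
    k=(P[:,2]>zlo)&(P[:,2]<zhi)&(np.hypot(*(P[:,:2]-guess).T)<rad)
    Q=P[k,:2]
    if len(Q)<150: return None
    # occupancy grid 1mm
    res=.001;x0=np.array(guess)-.045;H=np.zeros((90,90),np.uint8)
    i=((Q-x0)/res).astype(int);H[i[:,0],i[:,1]]=255
    H=cv2.morphologyEx(H,cv2.MORPH_CLOSE,np.ones((5,5),np.uint8))
    gx,gy=np.meshgrid(np.arange(90)+.5,np.arange(90)+.5,indexing="ij")
    G=np.c_[gx.ravel(),gy.ravel()]*res+x0;O=H.ravel()>0;pl=poly(n)
    near=np.hypot(*(G-guess).T)<.042;G,O=G[near],O[near]
    def cost(p):
        c,s=np.cos(p[2]),np.sin(p[2]);L=(G-p[:2])@np.array([[c,-s],[s,c]])
        return np.mean((1/(1+np.exp(-sd(pl,L)/.0008))-O)**2)
    c0=G[O].mean(0)
    best=None
    for y in (yaw0-.05,yaw0+.05):
        r=minimize(cost,[c0[0],c0[1],y],method="Nelder-Mead",options=dict(initial_simplex=np.array([[c0[0],c0[1],y],[c0[0]+.003,c0[1],y],[c0[0],c0[1]+.003,y],[c0[0],c0[1],y+.06]]),xatol=1e-5,fatol=1e-7))
        if best is None or r.fun<best.fun: best=r
    return best.x,best.fun,len(Q),np.median(P[k,2])
E
python3 - <<'E'
from workcell import robot
from h import *
robot.move_to([.55,.06,.30],[0,.70710678,.70710678,0])
robot.hold(0.3)
T=(q2R(robot.get_tcp_rot()),np.array(robot.get_ee_pos()))
c=robot.capture("wrist");np.savez("w2.npz",R=T[0],p=T[1],**c)
for n in("scene","side"): np.savez(n+"1.npz",**robot.capture(n))
print(T[1],robot.get_time_s())
from fit import *
def racks(P,guess):
    # deck points
    k=(P[:,2]>.030)&(P[:,2]<.040)&(abs(P[:,0]-guess)<.05)&(abs(P[:,1])<.2)
    Q=P[k]; d=(P[:,2]>.043)&(P[:,2]<.051)&(abs(P[:,0]-guess)<.05)&(abs(P[:,1])<.25)
    return Q,P[d]
G={"hexagon":(.465,.118),"point":(.47,.046),"oblong":(.475,-.02),"arch":(.483,-.092)}
for f in("w1","w2","scene1","side1","scene0","side0"):
    c=dict(np.load(f+".npz"));P,C=cloud(c,(c["R"],c["p"]) if "R" in c else None)
    t=P[(abs(P[:,0]-.55)<.03)&(abs(P[:,1])<.1)&(P[:,2]<.015)];print(f,"table",np.median(t[:,2]))
    for n,g in G.items():
        r=fitpiece(P,n,.054,.068,g,yaw0=.05)
        if r: print("  ",n,np.round(r[0],4),"yaw",round(np.degrees(r[0][2]),2),round(r[1],4),r[2],round(r[3],4))
E
```

```text
[0.55020956 0.05904348 0.30018638] 2.2917
w1 table 0.002343366061729024
   hexagon [0.4666 0.1214 0.0301] yaw 1.73 0.0356 1029 0.062
   point [0.4727 0.0525 0.0417] yaw 2.39 0.01 1017 0.062
   oblong [ 0.4751 -0.021   0.0119] yaw 0.68 0.0108 1122 0.0621
   arch [ 0.4819 -0.089   0.1156] yaw 6.62 0.0106 906 0.062
w2 table 0.002280595505685795
   hexagon [0.4666 0.1232 0.0472] yaw 2.7 0.0096 989 0.062
   point [0.4728 0.0531 0.036 ] yaw 2.06 0.0105 889 0.0619
   oblong [ 0.4749 -0.0205  0.025 ] yaw 1.43 0.0131 1025 0.062
scene1 table 0.0016314576324242824
   hexagon [0.4683 0.1234 0.0746] yaw 4.27 0.0138 327 0.061
   point [0.4741 0.0532 0.0351] yaw 2.01 0.0209 375 0.0611
   oblong [ 0.4769 -0.0203  0.035 ] yaw 2.0 0.0156 531 0.0612
   arch [ 0.4835 -0.0886  0.1278] yaw 7.32 0.0142 535 0.0611
side1 table 0.0005950856391367942
   hexagon [0.4662 0.1244 0.0556] yaw 3.18 0.0107 734 0.0602
   point [0.4721 0.0536 0.0508] yaw 2.91 0.0106 627 0.0602
   oblong [ 0.4745 -0.0194  0.0179] yaw 1.03 0.0137 713 0.0601
   arch [ 0.481  -0.0879  0.1325] yaw 7.59 0.0127 545 0.06
scene0 table 0.0016509126211777803
   hexagon [0.4688 0.1234 0.0699] yaw 4.01 0.0203 327 0.0613
   point [0.4742 0.0528 0.0611] yaw 3.5 0.0134 376 0.0612
   oblong [ 0.4769 -0.0204  0.0222] yaw 1.27 0.015 537 0.0613
   arch [ 0.4834 -0.0886  0.125 ] yaw 7.16 0.0134 532 0.061
side0 table 0.0006335515255923019
   hexagon [0.4661 0.1245 0.0393] yaw 2.25 0.0107 728 0.0602
   point [0.4721 0.0538 0.0488] yaw 2.8 0.0114 631 0.0601
   oblong [ 0.4746 -0.0193  0.0203] yaw 1.16 0.0137 712 0.0602
   arch [ 0.4811 -0.0876  0.1257] yaw 7.2 0.0115 544 0.06
```

```bash
cat > rack.py <<'E'
from h import *
from scipy.optimize import minimize
def fitrack(P,g,zoff=0.,ylim=(-.3,.3)):
    """pose (x,y,yaw) of rack from deck edges and dividers"""
    z=P[:,2]-zoff
    k=(z>.031)&(z<.050)&(abs(P[:,0]-g[0]+ (P[:,1]-g[1])*g[2])<.022)&(abs(P[:,1]-g[1])<.155)&(P[:,1]>ylim[0])&(P[:,1]<ylim[1])
    Q=P[k];zq=z[k];D=zq>.043; 
    # occupancy in a frame around guess
    c,s=np.cos(g[2]),np.sin(g[2]);A=np.array([[c,-s],[s,c]])
    L=(Q[:,:2]-g[:2])@A
    # x and yaw: edges per y-slice on deck points
    ys,xm,w=[],[],[]
    dk=~D&(zq<.039)
    for y in np.arange(-.15,.15,.006):
        m=dk&(abs(L[:,1]-y)<.003)
        if m.sum()>15:
            lo,hi=np.percentile(L[m,0],[2,98])
            if .026<hi-lo<.034: ys.append(y);xm.append((lo+hi)/2);w.append(hi-lo)
    if len(ys)<4: return None
    B=np.polyfit(ys,xm,1)
    # dividers
    dy=L[D,1];off=[]
    for y in(-.144,-.072,0,.072,.144):
        m=abs(dy-y)<.012
        if m.sum()>10: off.append((y,(np.percentile(dy[m],3)+np.percentile(dy[m],97))/2-y,np.ptp(np.percentile(dy[m],[3,97])),m.sum()))
    return B,np.mean(w),len(ys),off
E
python3 - <<'E'
from rack import *
for name,g in(("empty",[.655,.03,.087]),("full",[.473,.018,.06])):
  for f in("w1","w2","scene1","side1","scene0","side0"):
    c=dict(np.load(f+".npz"));P,C=cloud(c,(c["R"],c["p"]) if "R" in c else None)
    zo={"w":.002,"s":.0}[f[0]]
    gg=np.array(g,float)
    for it in range(3):
        r=fitrack(P,gg,{"w":.002}.get(f[0],.0008))
        if r is None: break
        B,w,n,off=r
        dy=np.median([o[1] for o in off]) if off else 0
        yaw=gg[2]-B[0];d=np.array([B[1],dy]);c,s=np.cos(gg[2]),np.sin(gg[2])
        gg=np.array([gg[0]+c*d[0]-s*d[1],gg[1]+s*d[0]+c*d[1],yaw])
    if r: print(name,f,np.round(gg,4),"deg",round(np.degrees(gg[2]),2),"w",round(w,4),n,[(o[0],round(o[1]*1e3,1),round(o[2]*1e3,1),int(o[3])) for o in off])
E
```

```text
empty w1 [0.663  0.0307 0.098 ] deg 5.62 w 0.029 40 []
empty w2 [0.6632 0.0307 0.0984] deg 5.64 w 0.029 34 []
empty scene1 [0.6652 0.0309 0.0978] deg 5.6 w 0.029 39 []
empty side1 [0.6631 0.0307 0.0977] deg 5.6 w 0.0292 43 []
empty scene0 [0.6652 0.0309 0.0991] deg 5.68 w 0.0291 39 []
empty side0 [0.6632 0.0307 0.0972] deg 5.57 w 0.0293 43 []
full w1 [0.474  0.0206 0.09  ] deg 5.16 w 0.0301 12 [(-0.144, np.float64(-4.2), np.float64(6.0), 83), (-0.072, np.float64(0.2), np.float64(14.6), 89), (0, np.float64(0.5), np.float64(15.6), 115), (0.072, np.float64(1.8), np.float64(18.5), 144)]
full w2 [0.474  0.0158 0.0823] deg 4.72 w 0.031 12 [(-0.144, np.float64(0.5), np.float64(6.3), 77), (-0.072, np.float64(-3.9), np.float64(14.5), 113), (0, np.float64(-4.3), np.float64(14.9), 115), (0.072, np.float64(-0.1), np.float64(6.4), 99), (0.144, np.float64(-0.0), np.float64(5.6), 108)]
full side1 [0.4738 0.0113 0.0775] deg 4.44 w 0.0317 7 [(-0.144, np.float64(2.7), np.float64(6.1), 28), (-0.072, np.float64(-3.4), np.float64(15.6), 68), (0, np.float64(-0.8), np.float64(16.5), 111), (0.072, np.float64(-1.6), np.float64(17.6), 91), (0.144, np.float64(-1.8), np.float64(17.8), 108)]
full scene0 [0.4774 0.0232 0.0865] deg 4.95 w 0.0301 4 [(-0.144, np.float64(0.6), np.float64(19.3), 108), (-0.072, np.float64(-0.1), np.float64(18.0), 91), (0, np.float64(0.2), np.float64(17.5), 82), (0.072, np.float64(0.8), np.float64(20.7), 69), (0.144, np.float64(-6.4), np.float64(8.1), 26)]
full side0 [0.4737 0.0114 0.075 ] deg 4.3 w 0.032 7 [(-0.144, np.float64(3.2), np.float64(5.4), 28), (-0.072, np.float64(-3.2), np.float64(15.7), 62), (0, np.float64(-1.3), np.float64(16.4), 119), (0.072, np.float64(-1.9), np.float64(17.5), 91), (0.144, np.float64(-2.4), np.float64(17.8), 101)]
```

```bash
python3 - <<'E'
from rack import *
import rack
for name,g in(("empty",[.661,.048,.098]),("full",[.474,.017,.087])):
  for f in("w1","w2","scene1","side1"):
    c=dict(np.load(f+".npz"));P,C=cloud(c,(c["R"],c["p"]) if "R" in c else None)
    gg=np.array(g,float)
    for it in range(3):
        r=fitrack(P,gg,{"w":.002,"s":.001}[f[0]] if f!="side1" else 0)
        if r is None: break
        B,w,n,off=r
        dy=np.median([o[1] for o in off if o[2]<.0075]or[0])
        yaw=gg[2]-B[0];d=np.array([B[1],dy]);c,s=np.cos(gg[2]),np.sin(gg[2])
        gg=np.array([gg[0]+c*d[0]-s*d[1],gg[1]+s*d[0]+c*d[1],yaw])
    if r: print(name,f,np.round(gg,4),"deg",round(np.degrees(gg[2]),2),"w",round(w,4),n,[(o[0],round(o[1]*1e3,1),round(o[2]*1e3,1),int(o[3])) for o in off])
E
```

```text
empty w1 [0.6615 0.0463 0.0985] deg 5.64 w 0.029 39 [(-0.144, np.float64(0.1), np.float64(5.9), 85), (-0.072, np.float64(0.0), np.float64(5.7), 88), (0, np.float64(-0.0), np.float64(5.8), 98), (0.072, np.float64(-0.1), np.float64(6.0), 126)]
empty w2 [0.6616 0.0465 0.098 ] deg 5.62 w 0.0291 35 [(-0.072, np.float64(0.3), np.float64(5.9), 70), (0, np.float64(0.1), np.float64(5.9), 92), (0.072, np.float64(-0.1), np.float64(5.7), 97), (0.144, np.float64(-0.2), np.float64(5.7), 116)]
empty scene1 [0.6636 0.0475 0.0989] deg 5.67 w 0.0291 45 [(-0.144, np.float64(-0.0), np.float64(6.2), 86), (-0.072, np.float64(-0.1), np.float64(6.5), 78), (0, np.float64(0.0), np.float64(6.6), 72), (0.072, np.float64(-0.2), np.float64(7.6), 69), (0.144, np.float64(0.3), np.float64(7.0), 60)]
empty side1 [0.6613 0.0475 0.0978] deg 5.6 w 0.0292 46 [(-0.144, np.float64(0.4), np.float64(6.9), 42), (-0.072, np.float64(-0.3), np.float64(6.8), 53), (0, np.float64(0.2), np.float64(6.4), 61), (0.072, np.float64(0.0), np.float64(6.1), 64), (0.144, np.float64(-0.3), np.float64(6.0), 71)]
full w1 [0.4743 0.0161 0.0901] 
[... 397 characters left out ...]
14.9), 114), (0.072, np.float64(0.0), np.float64(5.9), 98), (0.144, np.float64(-0.1), np.float64(5.6), 108)]
full scene1 [0.4766 0.0166 0.0884] deg 5.06 w 0.0318 4 [(-0.144, np.float64(0.5), np.float64(6.2), 55), (-0.072, np.float64(4.6), np.float64(14.0), 76), (0, np.float64(4.7), np.float64(14.3), 40), (0.072, np.float64(4.0), np.float64(15.0), 44), (0.144, np.float64(-0.5), np.float64(6.9), 27)]
full side1 [0.4739 0.0158 0.081 ] deg 4.64 w 0.0316 8 [(-0.144, np.float64(-0.0), np.float64(6.0), 29), (-0.072, np.float64(-4.8), np.float64(13.0), 62), (0, np.float64(-3.4), np.float64(16.2), 107), (0.072, np.float64(-2.8), np.float64(14.6), 90), (0.144, np.float64(-3.4), np.float64(15.5), 101)]
```

```bash
python3 - <<'E'
import numpy as np,cv2
a=np.load("w1.npz")["img"][0:200,150:320,::-1];b=np.load("w2.npz")["img"][0:230,150:320,::-1]
a=cv2.copyMakeBorder(a,0,30,0,0,cv2.BORDER_CONSTANT)
cv2.imwrite("pics/crop1.png",cv2.resize(np.hstack([a,b]),None,fx=2.2,fy=2.2,interpolation=cv2.INTER_CUBIC))
E
cat > act.py <<'E'
from workcell import robot
from h import *
Z=robot.pinch_z
def q(yaw):
    r=(R.from_euler("z",yaw)*R.from_quat([.70710678,.70710678,0,0])).as_quat(); return [r[3],r[0],r[1],r[2]]
def st(m): print(f"{m}: t={robot.get_time_s():.1f} p={np.round(robot.get_ee_pos(),4)} F={np.round(robot.get_force(),2)} w={robot.get_width():.4f}")
def goto(p,yaw,v=.05):
    """straight, then one correction of steady error"""
    p=np.array(p,float); robot.move_straight(list(p),q(yaw),v=v); robot.hold(.15)
    e=p-robot.get_ee_pos(); robot.move_straight(list(p+np.clip(e,-.003,.003)),q(yaw),v=.02); robot.hold(.15)
    return e
def pick(x,y,yaw,zc=.049):
    z=zc-Z
    robot.move_to([x,y,.13],q(yaw)); robot.set_gripper(.064)
    robot.move_straight([x,y,z+.03],q(yaw),v=.15)
    print("err",np.round(goto([x,y,z],yaw),4)); st("at pick")
    robot.set_gripper(0.); robot.hold(.2); st("gripped")
    zp=robot.get_ee_pos()[2]
    robot.move_straight([x,y,z+.01],q(yaw),v=.05); robot.move_straight([x,y,.135],q(yaw),v=.15); st("lifted")
    return zp
def place(x,y,yaw,zt):
    robot.move_to([x,y,.135],q(yaw)); robot.move_straight([x,y,zt+.02],q(yaw),v=.15)
    print("err",np.round(goto([x,y,zt+.006],yaw),4)); st("above")
    e=np.array([x,y,zt+.006])-robot.get_ee_pos(); f0=robot.get_force()[2]
    # steady error kept as a bias
    b=getattr(place,"b",np.zeros(3))
    zc=zt+.006
    E0=e
    for i in range(14):
        if robot.get_ee_pos()[2]<zt+.003: zc-=.0005
        else: zc-=.001
        robot.move_straight([x,y,zc],q(yaw),v=.02); robot.hold(.08)
        f=robot.get_force()[2]-f0
        if f>1.5: break
    st(f"down i={i} df={f:.2f}")
def release(x,y,yaw):
    w=robot.get_width(); robot.set_gripper(w+.005); robot.hold(.1); robot.set_gripper(w+.018); st("released")
    p=robot.get_ee_pos(); robot.move_straight([x,y,p[2]+.04],q(yaw),v=.1); robot.move_straight([x,y,.13],q(yaw),v=.2)
E
```

```text
(no output)
```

View pics/crop1.png

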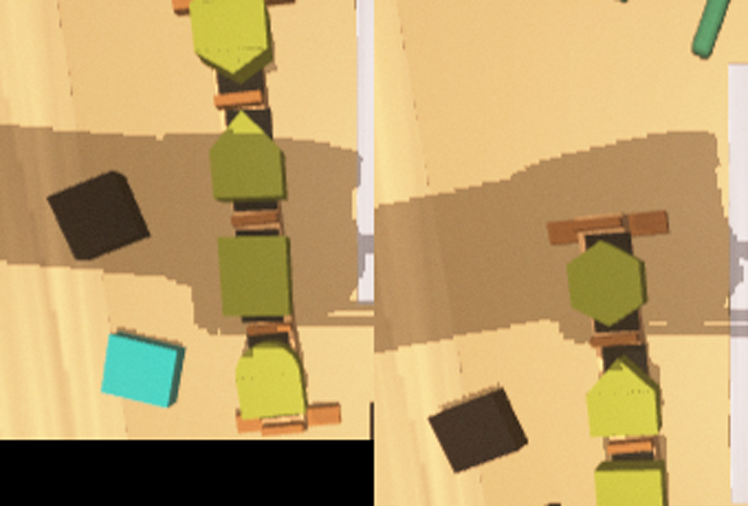

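Left crop: from the left end (+y) the rack holds hexagon, point, oblong, arch. Candidates for the oblong in w1 are olive (265,126), black (194,98) and turquoise (215,168). I choose the olive one, on its pad in the rack, and leave the other two.

```bash
python3 - <<'E'
s=open("act.py").read()
a=s.index("    print(\"err\",np.round(goto([x,y,zt+.006]");b=s.index("def release")
s=s[:a]+'''    e=goto([x,y,zt+.006],yaw); print("err",np.round(e,4)); st("above")
    f0=robot.get_force()[2]; c=np.array([x,y,zt+.006])+np.clip(e,-.003,.003)
    for i in range(16):
        c[2]-=.001 if robot.get_ee_pos()[2]>zt+.0028 else .0005
        robot.move_straight(list(c),q(yaw),v=.02); robot.hold(.08)
        f=robot.get_force()[2]-f0
        if abs(f)>1.2: break
    st(f"down i={i} df={f:.2f}")
'''+s[b:]
open("act.py","w").write(s)
E
python3 - <<'E'
from act import *
zp=pick(.4668,.1236,.05)
open("zp","w").write(str(zp))
E
```

```text
err [-0.0002 -0.0001 -0.0003]
at pick: t=5.7 p=[0.4666 0.1235 0.03  ] F=[ 0.13  0.25 -0.11] w=0.0641
gripped: t=6.4 p=[0.4666 0.1235 0.03  ] F=[-0.23  0.53  0.41] w=0.0440
lifted: t=7.6 p=[0.4662 0.1234 0.1341] F=[-0.51 -0.52 -1.26] w=0.0438
```

```bash
cat >> act.py <<'E'
RK=np.array([.6620,.0470,.0982])
def slot(yl,RK=RK):
    c,s=np.cos(RK[2]),np.sin(RK[2]); return RK[0]-s*yl,RK[1]+c*yl,RK[2]
E
python3 - <<'E'
from act import *
x,y,w=slot(-.108); print(x,y)
place(x,y,w,float(open("zp").read())-.002)
release(x,y,w)
for n in("scene","side"):
    c=robot.capture(n);np.savez(n+"2.npz",**c);cv2.imwrite(f"pics/{n}2.png",c["img"][:,:,::-1])
E
```

```text
0.6725885628257291 -0.060479683369861065
err [-0.0002  0.     -0.0002]
above: t=10.4 p=[ 0.6724 -0.0604  0.0338] F=[-0.55 -0.85 -1.59] w=0.0438
down i=8 df=5.38: t=13.4 p=[ 0.6725 -0.0604  0.0281] F=[-1.79 -0.1   3.79] w=0.0438
released: t=14.5 p=[ 0.6724 -0.0605  0.0278] F=[-0.93 -0.07 -0.08] w=0.0616
```

```bash
cat > chk.py <<'E'
from fit import *
from rack import fitrack
def rackfit(P,zo,g=[.661,.048,.098]):
    gg=np.array(g,float)
    for it in range(3):
        r=fitrack(P,gg,zo)
        if r is None: return None
        B,w,n,off=r;dy=np.median([o[1] for o in off if o[2]<.0077]or[0])
        d=np.array([B[1],dy]);c,s=np.cos(gg[2]),np.sin(gg[2])
        gg=np.array([gg[0]+c*d[0]-s*d[1],gg[1]+s*d[0]+c*d[1],gg[2]-B[0]])
    return gg
# rack in each fixed camera's own frame, before anything was set in it
RF={"scene":np.array([.6636,.0475,.0986]),"side":np.array([.6613,.0475,.0978])}
SL={"hexagon":-.108,"point":-.036,"oblong":.036,"arch":.108}
def check(cap,cam,names):
    P,_=cloud(cap);rk=RF[cam];c,s=np.cos(rk[2]),np.sin(rk[2])
    for n in names:
        g=(rk[0]-s*SL[n],rk[1]+c*SL[n])
        r=fitpiece(P,n,.052,.068,g,yaw0=.098)
        if r is None: print(cam,n,"few points");continue
        p=r[0];d=p[:2]-rk[:2];l=[c*d[0]+s*d[1],-s*d[0]+c*d[1]-SL[n]]
        print(cam,n,"off mm",np.round(np.array(l)*1e3,1),"yaw deg",round(np.degrees(p[2]-rk[2]),1),"cost",round(r[1],3),r[2],"ztop",round(r[3],4))
E
python3 - <<'E'
from chk import *
for n in("scene","side"): check(dict(np.load(n+"2.npz")),n,["hexagon"])
E
```

```text
scene hexagon off mm [-0.9  0.3] yaw deg -0.3 cost 0.012 645 ztop 0.0589
side hexagon off mm [-0.5  0.7] yaw deg -0.3 cost 0.013 370 ztop 0.058
```

View pics/scene2.png

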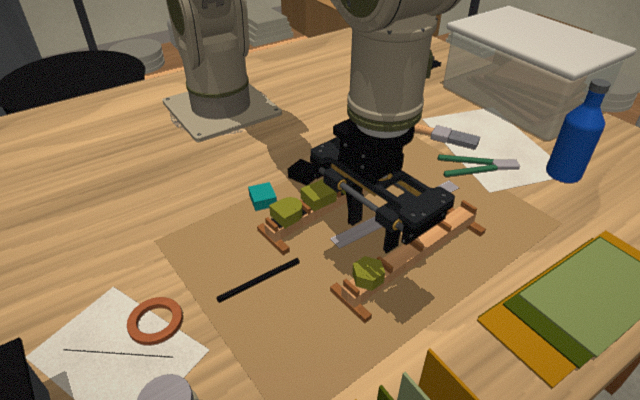

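The hexagon is centred to within 1 mm, square and flat in the right-end pocket, at about (368,272) in the scene view. I'll shift the target slightly and carry on.

```bash
sed -i 's/RK=np.array(\[.6620,.0470/RK=np.array([.6626,.0466/' act.py
python3 - <<'E'
from act import *
from chk import check
for n,(px,py,pw),yl in(("point",(.4730,.0531,.045),-.036),):
    zp=pick(px,py,pw); assert .042<robot.get_width()<.046
    x,y,w=slot(yl); place(x,y,w,zp-.002); release(x,y,w)
for n in("scene","side"): check(robot.capture(n),n,["hexagon","point"])
print(robot.get_time_s())
E
```

```text
err [-0.0003 -0.0001 -0.0003]
at pick: t=18.7 p=[0.4727 0.053  0.03  ] F=[ 0.17  0.39 -0.8 ] w=0.0640
gripped: t=19.4 p=[0.4727 0.053  0.03  ] F=[ 0.25 -0.03  1.15] w=0.0438
lifted: t=20.6 p=[0.4724 0.053  0.1341] F=[-1.47  0.33 -1.62] w=0.0439
err [-0.0002 -0.     -0.0002]
above: t=23.1 p=[0.6659 0.0108 0.0338] F=[-0.21 -0.05 -0.93] w=0.0439
down i=8 df=5.29: t=26.1 p=[0.666  0.0108 0.028 ] F=[-2.95 -0.05  4.35] w=0.0435
released: t=27.2 p=[0.6659 0.0108 0.0277] F=[-0.75 -0.32 -0.46] w=0.0616
scene hexagon off mm [-0.9  0.1] yaw deg -0.7 cost 0.012 649 ztop 0.059
scene point off mm [-0.7 -1. ] yaw deg 1.4 cost 0.012 592 ztop 0.059
side hexagon off mm [-1.   0.6] yaw deg 1.2 cost 0.022 354 ztop 0.058
side point off mm [-0.4 -0.3] yaw deg 0.7 cost 0.012 438 ztop 0.0582
28.2917
```

```bash

python3 - <<'E'
from act import *
from chk import check
for n,(px,py,pw),yl in(("oblong",(.4754,-.0202,.022),.036),("arch",(.482,-.0884,.125),.108)):
    zp=pick(px,py,pw); assert .042<robot.get_width()<.046
    x,y,w=slot(yl); x+=.0004; place(x,y,w,zp-.002); release(x,y,w)
robot.move_to([.56,.05,.30],q(0)); robot.hold(.3)
T=(q2R(robot.get_tcp_rot()),np.array(robot.get_ee_pos()))
c=robot.capture("wrist");np.savez("w9.npz",R=T[0],p=T[1],**c);cv2.imwrite("pics/w9.png",c["img"][:,:,::-1])
for n in("scene","side"):
    c=robot.capture(n);check(c,n,["hexagon","point","oblong","arch"]);cv2.imwrite(f"pics/{n}9.png",c["img"][:,:,::-1])
print(robot.get_time_s())
E
```

```text
err [-0.0003  0.     -0.0003]
at pick: t=31.3 p=[ 0.4752 -0.0202  0.0301] F=[ 0.3  -0.3   1.02] w=0.0641
gripped: t=32.0 p=[ 0.4751 -0.0202  0.03  ] F=[ 0.03 -0.28 -0.57] w=0.0438
lifted: t=33.2 p=[ 0.4748 -0.0202  0.1341] F=[-0.03  0.04 -0.91] w=0.0435
err [-0.0002 -0.     -0.0002]
above: t=35.7 p=[0.6593 0.0824 0.0338] F=[-0.31 -0.03 -1.93] w=0.0437
down i=1 df=1.40: t=36.4 p=[0.6593 0.0824 0.0318] F=[ 0.25 -0.02 -0.53] w=0.0438
released: t=37.5 p=[0.6593 0.0824 0.0318] F=[ 0.52 -0.9  -0.83] w=0.0618
err [-0.0002  0.0001 -0.0003]
at pick: t=41.7 p=[ 0.4818 -0.0884  0.03  ] F=[-0.09  0.91 -0.19] w=0.0637
gripped: t=42.4 p=[ 0.4818 -0.0883  0.03  ] F=[ 0.75  0.54 -0.61] w=0.0435
lifted: t=43.5 p=[ 0.4814 -0.0883  0.1341] F=[ 0.75  0.2  -0.99] w=0.0436
err [-0.0002 -0.     -0.0002]
above: t=46.4 p=[0.6523 0.154  0.0339] F=[-0.1   0.25 -1.57] w=0.0436
down i=6 df=1.64: t=48.7 p=[0.6522 0.154  0.0288] F=[-0.41  0.14  0.07] w=0.0437
released: t=49.8 p=[0.6522 0.1541 0.0288] F=[-0.47  0.11 -0.06] w=0.0619
scene hexagon off mm [-1.1  0.1] yaw deg -0.4 cost 0.011 646 ztop 0.059
scene point off mm [-0.6 -1. ] yaw deg 0.3 cost 0.014 600 ztop 0.0592
scene oblong off mm [-0.  -1.4] yaw deg 0.1 cost 0.014 668 ztop 0.0592
scene arch off mm [-0.1 -1.7] yaw deg 0.6 cost 0.015 534 ztop 0.059
side hexagon off mm [-0.7  0.6] yaw deg -1.1 cost 0.014 366 ztop 0.058
side point off mm [-0.4 -0.3] yaw deg 1.0 cost 0.014 435 ztop 0.0581
side oblong off mm [ 0.2 -0.6] yaw deg 0.1 cost 0.014 650 ztop 0.0583
side arch off mm [ 0.3 -0.9] yaw deg -0.9 cost 0.013 680 ztop 0.0583
52.175
```

The oblong's set-down stopped early on a noisy force reading, at z 0.0318 against the expected 0.028, so it was released about 4 mm high. I'll check the pictures, then set it down again properly.

View pics/w9.png

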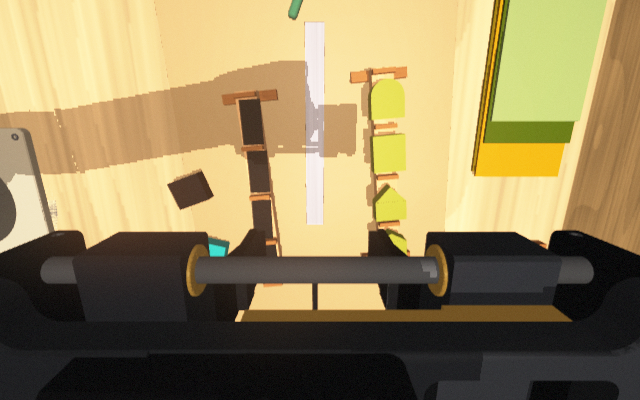

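View pics/scene9.png

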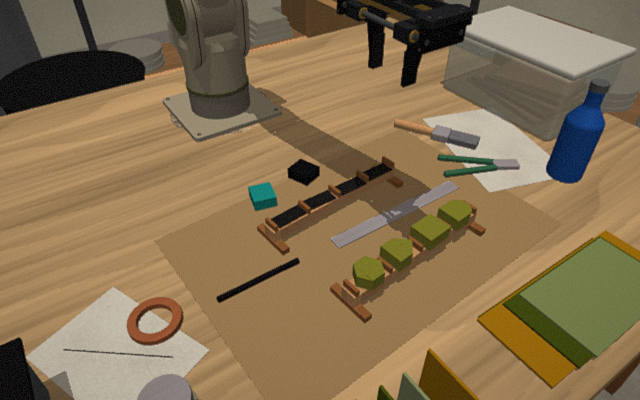

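Arch (387,98), oblong (388,153), point (390,205) and hexagon run from left to right in the far rack, and all pads are empty. Next I'll re-seat the oblong and arch with a noise-averaged contact test and a y shift of about 1 mm.

```bash

cat > re.py <<'E'
from act import *
from chk import check
def fz(n=5):
    v=[]
    for _ in range(n): v.append(robot.get_force()[2]); robot.hold(.02)
    return np.mean(v)
def reseat(yl,dy,zp=.0281):
    x,y,w=slot(yl); x+=.0003
    robot.move_to([x,y,.13],q(w)); robot.set_gripper(.064); robot.move_straight([x,y,zp+.03],q(w),v=.15)
    goto([x,y,zp],w); robot.set_gripper(0.); robot.hold(.2); st("gripped"); assert .042<robot.get_width()<.046
    z0=robot.get_ee_pos()[2]
    x2,y2,_=slot(yl+dy); x2+=.0003
    robot.move_straight([x2,y2,zp+.004],q(w),v=.03)
    e=goto([x2,y2,zp+.004],w); f0=fz(); c=np.array([x2,y2,zp+.004])+np.clip(e,-.003,.003)
    for i in range(14):
        h=robot.get_ee_pos()[2]-z0
        c[2]-=.001 if h>.0016 else .0004
        robot.move_straight(list(c),q(w),v=.015); robot.hold(.06); f=fz()-f0
        if f>3 and h<.0012 or f>8: break
    print("h over first rest",round(robot.get_ee_pos()[2]-z0,5),"df",round(f,2)); st("down")
    release(x2,y2,w)
E
python3 - <<'E'
from re import *
E
mv() { mv "$@"; }; unset -f mv; mv re.py reseat.py
python3 - <<'E'
from reseat import *
reseat(.036,.0009)
print(robot.get_time_s())
E
```

```text
gripped: t=55.9 p=[0.6591 0.0823 0.0277] F=[ 0.42 -0.52 -0.48] w=0.0436
h over first rest -0.0 df 6.52
down: t=60.3 p=[0.6594 0.0834 0.0277] F=[-3.63 -1.36  5.15] w=0.0436
released: t=61.4 p=[0.6593 0.0833 0.0272] F=[-0.36  0.21  0.28] w=0.0615
62.3667Traceback (most recent call last):
  File "<stdin>", line 1, in <module>
  File "re.py", line 1, in <module>
    from act import *
  File "act.py", line 1, in <module>
    from workcell import robot
  File "<controller>", line 1, in <module>
  File "<controller>", line 6, in <module>
    import ast
    _line_pattern = re.compile(r"(.*?(?:\r\n|\n|\r|$))")
AttributeError: module 're' has no attribute 'compile' (consider renaming 're.py' since it has the same name as the standard library module named 're' and prevents importing that standard library module)
```

The oblong was lifted 4 mm and lowered under force contact back to its rest height. Now the arch, the same way.

```bash

python3 - <<'E'
from reseat import *
reseat(.108,.0012)
robot.move_to([.56,.05,.30],q(0)); robot.hold(.3)
for n in("scene","side"):
    c=robot.capture(n);check(c,n,["hexagon","point","oblong","arch"]);cv2.imwrite(f"pics/{n}10.png",c["img"][:,:,::-1])
print(robot.get_time_s())
E
python3 -c "
import cv2
a=cv2.imread('pics/scene10.png')[180:330,310:510];cv2.imwrite('pics/crop10.png',cv2.resize(a,None,fx=3.5,fy=3.5,interpolation=2))"
```

```text
gripped: t=65.7 p=[0.652  0.154  0.0277] F=[-0.11  0.51  0.08] w=0.0436
h over first rest -5e-05 df 7.08
down: t=70.0 p=[0.6523 0.1554 0.0276] F=[-1.41 -0.8   5.01] w=0.0435
released: t=71.1 p=[0.6522 0.1553 0.0272] F=[ 0.33 -0.33 -0.18] w=0.0616
scene hexagon off mm [-0.9  0.2] yaw deg 0.9 cost 0.013 645 ztop 0.0589
scene point off mm [-0.7 -0.8] yaw deg 0.2 cost 0.013 597 ztop 0.059
scene oblong off mm [0.1 0.1] yaw deg -0.3 cost 0.018 675 ztop 0.0591
scene arch off mm [ 0.1 -0.3] yaw deg 1.0 cost 0.017 530 ztop 0.059
side hexagon off mm [-1.   0.7] yaw deg -0.6 cost 0.014 369 ztop 0.0579
side point off mm [-0.5  0.1] yaw deg 0.6 cost 0.013 432 ztop 0.0581
side oblong off mm [0.5 0.4] yaw deg -0.0 cost 0.015 646 ztop 0.0583
side arch off mm [0.1 0.2] yaw deg 0.5 cost 0.013 674 ztop 0.0582
73.4333
```

View pics/crop10.png

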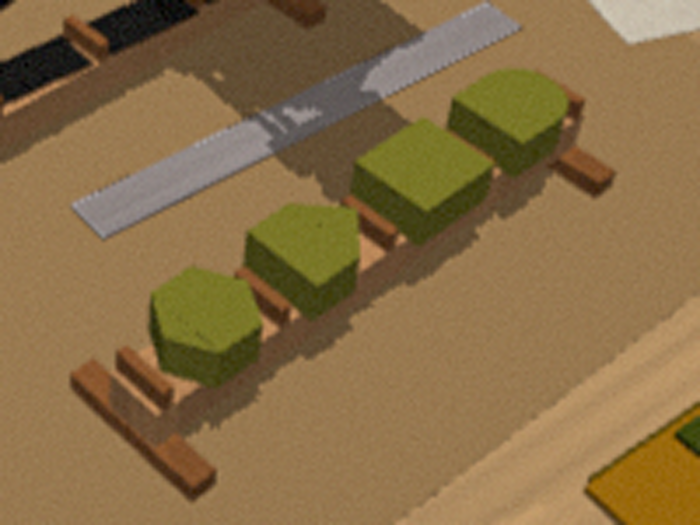

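The crop shows all four lying flat between their dividers, in the mirrored order. Handing in.

```bash
python3 -c "
from workcell import robot
robot.hand_in(); print(robot.get_time_s())"
```

```text
the job is handed in; nothing more can be done
the job is handed in; nothing more can be done
```

All four pieces are in the far rack in mirrored order and the job is handed in, but the oblong first dropped about 4 mm into its pocket, against "do not let a piece fall".

- **Order:** the full rack read, from the left, hexagon, point, oblong, arch. The far rack now reads arch, oblong, point, hexagon. Pieces keep the same face up and still point to +y, and the black and turquoise look-alikes were not touched.
- **Last checks, from the scene and side cameras:** every piece is within about 1 mm of its pocket centre and within about 1° of square. All four tops are level at the expected height. The two cameras agree to about 0.6 mm. The last check ended at 73.4 s, with the gripper clear of everything.
- **What went wrong:** a noisy force reading stopped the oblong's first set-down early, so it was released about 4 mm high. The arch was released up to about 1 mm high. I regripped both, lifted them about 4 mm and lowered them again under force contact to their resting height. That cannot undo the first drop. The hexagon and point were lowered to contact the first time.

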